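Set the bearing nut of a potter's banding wheel

ROBOT

A 6-joint arm with a two-finger parallel gripper is mounted at the origin on the work surface. World frame = base frame: x ahead of the robot, y to its left, z up, the work surface at z = 0. Lengths are in m, angles in degrees, forces in N, time in s.
With the tool pointing down it reaches from about 0.25 to 0.725 m from the base axis. Payload 9.7 kg.
Tool frame: the origin (TCP) lies midway between the tips of the shut fingers; the grasp point (between the pads) lies bot.hold_point_z behind it (bot.hold_point_z is the distance from the TCP to the grasp point, in m); z points along the fingers, y is the line along which they close (so a half turn about z gives the same grasp; the last joint's range is limited). The gripper opens to 85 mm and grips with 20 to 120 N. Pads are 22 mm wide; open, the fingers measure 114 mm over their backs; the gripper's body (76 mm by 85 mm) begins 54 mm behind the grasp point. The pads swing forward as they close: fully open they stand 13 mm farther back than shut.
Start: joints at [-69.213, 4.979, 10.078, 95.1, 0, 90], TCP at [0.195, -0.514, 0.2] pointing down, gripper open.
Joint ranges: [-179.16, 179.16], [-48.56, 103.87], [-65.8, 70.77], [-126.05, 130.52], [-82.76, 87.17], [-180, 180]. Speed limits (degrees/s): [127.2, 127.2, 147.25, 180, 180, 180].

INTERFACE

Orientations are given as [roll, pitch, yaw] about the fixed x, y, z axes, in that order (R = Rz(yaw) Ry(pitch) Rx(roll)).
In Python, from workcell import bot, camera, camera_model, ticket gives the robot as it stands.
- The arm moves only by the tool send_rows, never from a script. Its argument "targets" is text: rows parted by semicolons, each of 5 numbers parted by spaces: the shift along the tool's x, y, z in mm, then the turn about the tool's z in degrees, then the closure in counts, from 0 (fully open) to 255 (shut). A call has 1 to 20 rows; each row is the pose to reach, as a shift and turn from the pose commanded when the call began, along the tool's axes at that moment; what a row does not reach only later rows make up. A row lasts 1/8 s, in which the tool goes at most 62.5 mm and 10.7 degrees, less where a joint would pass 70% of its speed; a pose out of reach is approached as far as the arm can. A call with a gripper value outside its range is refused whole. The fingers move at their own pace and stop on an object; "newtons" is the grip in N (left out, the last holds). Time passes only in rows, so rows that repeat a pose let the fingers close. It gives the time, the measured TCP pose, the force, the opening and the grip force at its end, in the units of the state.
- bot.get_obs(): the state, without advancing time (a new reading comes with each control period).
- camera(name): name is "side" or "top" or "wrist"; returns the picture (400x640x3 uint8, blue, green, red); there is no depth.
- camera_model(name): a dict with "K" (3x3 intrinsics, pixels), "pose" (4x4, takes a point from camera to world coordinates); the wrist camera has in their place "T_tool_cam" (4x4, takes a point from camera to tool coordinates, whose origin is the TCP and whose axes are the flange's). Camera axes: x right, y down, z forward; pixel columns grow to the right and rows downward; lengths in m; the calibration is good to about 2 mm. A picture is of the moment at which its call begins: read the wrist's pose just before it. camera_model takes no time and is no camera call.
- ticket.job_done(): hands the job in; it is judged then, once.
The state is a dict: "time": time; "q": joint angles; "qd": joint speeds; "joint_efforts": joint torques, N m; "ee_pos": TCP position; "tcp_rot": TCP orientation; "wrist_force": force on the tool from outside, world axes, zero at the start; "torque": the same for the moment, N m; "opening": finger opening in m; "grasp_force": force on a finger pad.
Only numpy, scipy, OpenCV 4.12 (cv2) and the standard library are available. Lean on these libraries where they do the work, as an engineer would, in place of code of your own. Each camera call takes 0.05 s, during which the arm holds its last target. There are 200 camera calls.

TASK

The banding-wheel head on the bench has its disc off and its bearing is to be set. First pull the spindle-lock knob straight out to its stop and then push it fully home so that the lock clicks in; then screw the knurled nut down (clockwise from above) until it bottoms out, back it off a quarter turn, and finish while still gripping the nut there, holding it still for a colleague who will pin it. Leave the disc, vase, mug and carving tool where they are.

Things in the scene. Friction and masses are not known exactly. Their poses are not given: they have to be found in the camera images.
- housing: Grey cast head fixed on the bench, place and yaw vary: square foot 130 x 130 x 12 mm, a drum of 90 mm diameter up to 70 mm above the bench, a dark collar of 36 mm diameter up to 86 mm, a threaded steel spindle of 20 mm diameter up to 126 mm. Origin: on the spindle axis at bench level; z up; the lock knob stands out on its -x side at 46 mm height.
- nut: Round knurled steel nut on the spindle, already started on the thread: 45 mm in diameter, 26 mm tall, gripped by the rim at any yaw. Origin: centre of its underside, 86 mm above the bench when bottomed on the collar. Clockwise from above screws it down, 5 mm a turn, drag 0.05 N m; it stays where left and stops hard. A small dark hole in its top, 16 mm from the axis on its -x side, shows its turn.
- nut_turn (a joint): How far the nut is backed off from bottoming, rad: 0 bottomed on the collar, growing counter-clockwise from above (1.571 is a quarter turn off). It starts between 2.0 and 3.6.
- lock_knob (a point): Centre of the spindle lock's black round pull knob, 28 mm in diameter, 20 mm long, its axis level along the housing's x, on a 12 mm stem, 46 mm above the bench. Home, its centre is 92 mm from the spindle axis; behind it only the stem up to a 24 mm boss that ends 58 mm from the axis. It is pulled out along the housing's -x.
- lock_pin (a joint): How far the lock knob is pulled out, m: 0 fully home, 0.030 out at its stop. It clicks into both ends: it takes about 8 N to move it past the first part of either way, then it snaps on to the other end.
- wheel_disc: Bystander: the grey turntable disc lying flat, 150 mm in diameter, 16 mm thick; origin at the centre of its underside.
- vase: Bystander: unfired cream vase, 100 mm in diameter, 165 mm tall, upright; origin at the centre of its underside.
- mug: Bystander: white mug, 76 mm in diameter, 85 mm tall, upright; origin at the centre of its underside.
- loop_tool: Bystander: carving tool with a wooden handle, 180 mm long, lying flat along its x.
Things that resemble listed ones, but are neither listed nor needed, are in the scene too. What is meant by the housing is not orange, red or turquoise, and is the smaller of those in its own colour.

How it is judged (in metres and radians):
On the way, in this order (a step that is already met when the one before it is completed fails the run):
1. the lock knob is pulled out to its stop (value of joint lock_pin above 0.026 m), for 0.1 s.
2. the lock knob is pushed fully home (value of joint lock_pin below 0.003 m), for 0.1 s.
3. the nut is screwed down until it bottoms out (value of joint nut_turn below 0.08 rad), for 0.1 s.
At the end, for the whole second after the job is handed in: The nut is backed off a quarter turn from bottomed (1.22 to 1.92 rad, i.e. 90 degrees within 20), at rest (under 0.1 rad/s) and still gripped between the fingers (over 2 N of contact, grasp point within 50 mm of the nut's underside centre); the lock knob is home within 3 mm (value of joint nut_turn between 1.22 and 1.92 rad and velocity of joint nut_turn between -0.1 and 0.1 rad/s and contact force between the fingers and nut above 2 N and distance between the grasp point and nut below 0.05 m and value of joint lock_pin below 0.003 m); the arm keeps its last pose, push and grip.
It fails at once if the disc, vase, mug or carving tool is moved more than 30 mm, or the vase or mug is tipped (distance of any of wheel_disc, vase, mug, loop_tool from where it was at the start of the episode above 0.03 m or angle between any of vase, mug's own z axis and vertical above 0.4 rad).
It also fails if it takes over 72 s, if anything falls off the work surface, if the arm or the gripper's body presses on something with over 40 N, if the wrist force passes 120 N, or if a joint passes its speed limit or range.

## Working session

There is one attempt and no reset: what is moved stays moved. The work goes in short steps, Python scripts to look and compute and a tool call to move; the robot and the scene stay as the last step left them, time stands still between calls to the robot, and variables do not carry over. Pictures are saved under pics/ and viewed, at most 10 in all, crops included, and the job is handed in when it is done.

Besides the shell and the picture viewer there is one more tool, called after "Emit:" by a JSON object that holds its "fn" and its "kwargs", one argument or row to a line. send_rows: Moves the arm, as the interface text tells. Its arguments: {"type":"object","properties":{"targets":{"type":"string"},"newtons":{"type":"number"}},"required":["targets"]}

```bash
mkdir -p pics; ls; python3 - <<'E'
from workcell import bot,camera,camera_model
import cv2,json,numpy as np
print(bot.get_obs(),bot.hold_point_z)
for n in("top","side"):
    cv2.imwrite(f"pics/{n}0.png",camera(n)); m=camera_model(n); print(n,np.round(m["K"],1).tolist(),np.round(m["pose"],3).tolist())
print(camera_model("wrist"))
E
```

```text
pics
{'time': 0.0, 'q': array([-6.92132522e+01,  5.01132989e+00,  1.00350140e+01,  9.51017757e+01,
       -2.71759317e-03,  9.00008270e+01]), 'qd': array([ 0.03785209,  0.14104475,  0.01887924, -0.02221595, -0.07385119,
        0.03821526]), 'joint_efforts': array([ 6.74944895e-04, -5.20384240e+01,  4.64806759e+01,  1.62789132e-02,
        1.37580153e-05, -7.06571655e-06]), 'ee_pos': array([ 0.19507468, -0.51393802,  0.19918593]), 'tcp_rot': array([-1.79921908e+02,  2.71871786e-03,  2.07859244e+01]), 'wrist_force': array([ 0.05199125,  0.03442423, -0.55773584]), 'torque': array([-0.0019777 , -0.03907738,  0.04284552]), 'grasp_force': 0.0, 'opening': 0.08532389742717508} 0.0187
top [[448.1, 0.0, 320.5], [0.0, 448.1, 200.8], [0.0, 0.0, 1.0]] [[0.006, -0.994, 0.106, 0.43], [-1.0, -0.005, 0.005, -0.003], [-0.004, -0.106, -0.994, 1.192], [0.0, 0.0, 0.0, 1.0]]
side [[381.5, 0.0, 320.8], [0.0, 381.5, 205.3], [0.0, 0.0, 1.0]] [[-0.974, -0.13, 0.186, 0.339], [-0.226, 0.485, -0.845, 0.986], [0.02, -0.865, -0.502, 0.679], [0.0, 0.0, 0.0, 1.0]]
{'K': array([[301.63384268,   0.        , 324.10985365],
       [  0.        , 301.63384268, 194.78232627],
       [  0.        ,   0.        ,   1.        ]]), 'T_tool_cam': array([[ 3.16226827e-04, -9.51620889e-01, -3.07274442e-01,
         7.85844176e-02],
       [ 9.99999945e-01,  2.69580515e-04,  1.94250976e-04,
         1.23896926e-04],
       [-1.02018084e-04, -3.07274487e-01,  9.51620922e-01,
        -1.74086063e-01],
       [ 0.00000000e+00,  0.00000000e+00,  0.00000000e+00,
         1.00000000e+00]])}
```

View pics/top0.png

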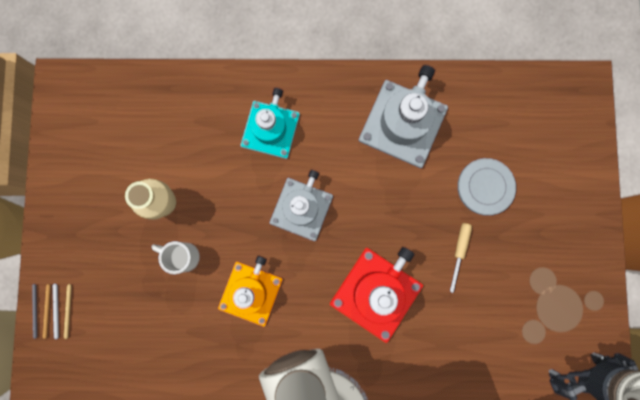

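View pics/side0.png

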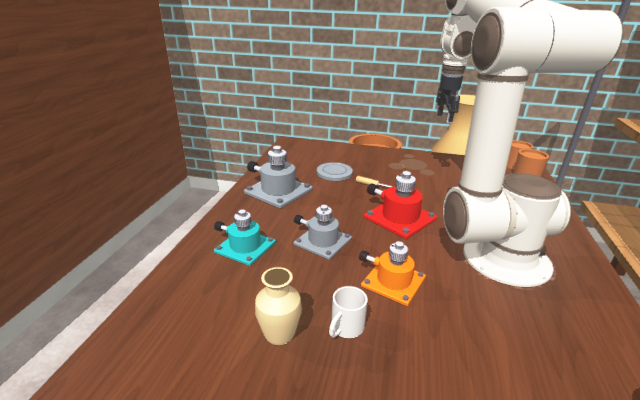

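The top view shows two grey heads. The target is the smaller one at (301,207), with its knob at about (313,175), pointing away from the robot. The disc is at (487,187), the carving tool at (460,258), the vase at (150,197) and the mug at (178,257). Next I'll localise it.

```bash
cat > h.py <<'E'
import numpy as np
from scipy.spatial.transform import Rotation as R
from workcell import bot,camera,camera_model
def ray(uv,z,K,T):
    d=T[:3,:3]@np.linalg.solve(K,[*uv,1.]); return T[:3,3]+d*(z-T[2,3])/d[2]
def proj(p,K,T):
    c=T[:3,:3].T@(np.asarray(p)-T[:3,3]); c=K@c; return c[:2]/c[2]
def wristT(o):
    T=np.eye(4);T[:3,:3]=R.from_euler('xyz',o['tcp_rot'],degrees=True).as_matrix();T[:3,3]=o['ee_pos'];return T@camera_model('wrist')['T_tool_cam']
E
python3 - <<'E'
from h import *
import cv2
im=cv2.imread("pics/top0.png"); m=camera_model("top")
c=im[150:260,250:350]; cv2.imwrite("pics/c.png",cv2.resize(c,None,fx=5,fy=5,interpolation=cv2.INTER_CUBIC))
hsv=cv2.cvtColor(im,cv2.COLOR_BGR2HSV); k=((hsv[...,1]<70)&(hsv[...,2]>90)).astype('uint8')
n,l,s,ce=cv2.connectedComponentsWithStats(k)
i=l[225,300]; print(s[i])
p=np.argwhere(l==i)[:,::-1].astype(np.float32); r=cv2.minAreaRect(p); print(r)
b=[ray(q,.012,m['K'],m['pose']) for q in cv2.boxPoints(r)]; print(np.round(b,3))
print('nut top',ray((299,205),.114,m['K'],m['pose']),'knob',ray((313.5,174.5),.055,m['K'],m['pose']))
E
```

```text
[ 269  176   64   65 2604]
((302.6348571777344, 204.56832885742188), (50.749759674072266, 60.04535675048828), 21.161256790161133)
[[ 0.495  0.141  0.012]
 [ 0.645  0.086  0.012]
 [ 0.597 -0.041  0.012]
 [ 0.448  0.016  0.012]]
nut top [0.53467299 0.05444777 0.114     ] knob [0.61932679 0.0211883  0.055     ]
```

View pics/c.png

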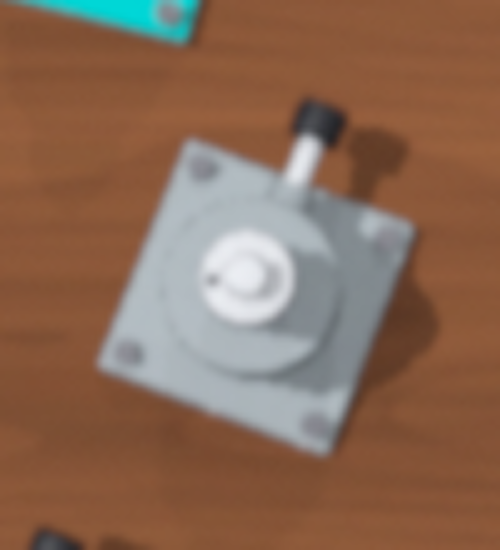

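The crop shows the foot corners at crop pixels (190,140), (415,228), (332,455) and (100,368). The nut centre is at (246,277), its hole at (212,280), and the knob at (319,122).

```bash
python3 - <<'E'
from h import *
m=camera_model("top"); g=lambda u,v,z: ray((250+u/5-.4,150+v/5-.4),z,m['K'],m['pose'])
b=np.array([g(u,v,.012) for u,v in[(190,140),(415,228),(332,455),(100,368)]])
print(np.round(b,4),b.mean(0)); print(np.linalg.norm(b-np.roll(b,1,0),axis=1))
d=(b[0]+b[1]-b[2]-b[3])/2; yaw=np.degrees(np.arctan2(d[1],d[0])); print('dir of knob',yaw)
u=d/np.linalg.norm(d); a=b.mean(0); print('knob',a+.092*u, 'seen',g(319,122,.05))
n=g(246,277,.115);h=g(212,280,.115); e=h-n; print('nut',n,'hole',np.linalg.norm(e),'rel housing -x deg',(np.degrees(np.arctan2(e[1],e[0]))-yaw))
o=bot.get_obs();print(R.from_euler('xyz',o['tcp_rot'],degrees=True).as_matrix().round(3))
E
```

```text
[[ 0.6178  0.0911  0.012 ]
 [ 0.5712 -0.029   0.012 ]
 [ 0.451   0.0142  0.012 ]
 [ 0.496   0.1369  0.012 ]] [0.53396599 0.05329678 0.012     ]
[0.13015149 0.128773   0.12775068 0.13064994]
dir of knob -20.193341787507
knob [0.62031104 0.02153938 0.012     ] seen [0.62146397 0.02156226 0.05      ]
nut [0.53457324 0.0548779  0.115     ] hole 0.01648923311413614 rel housing -x deg 115.5697577287887
[[ 0.935  0.355 -0.   ]
 [ 0.355 -0.935  0.001]
 [-0.    -0.001 -1.   ]]
```

Emit:
{"fn": "send_rows", "kwargs": {
  "targets": "20 -20 -40 -9 0;60 -40 -60 -18 0;110 -70 -60 -28 0;155 -95 -60 -37 0;200 -120 -60 -46 0;245 -145 -60 -56 0;290 -170 -60 -65 0;335 -200 -60 -74 0;380 -225 -60 -84 0;425 -250 -60 -93 0;470 -280 -60 -102 0;515 -305 -60 -111 0;560 -330 -60 -120 0;588 -350 -40 -130 0;588 -350 0 -139 0;588 -350 0 -141 0;588 -350 0 -141 0",
  "newtons": 60
}}

```text
time: 2.22
ee_pos: [0.6208, 0.0214, 0.2015]
tcp_rot: [180.0, 0.1, 161.6]
wrist_force: [-0.5, -0.5, 0.6]
opening: 0.0856
grasp_force: 0.0
```

```bash
python3 - <<'E'
from h import *
import cv2
o=bot.get_obs();print({k:np.round(v,3).tolist() for k,v in o.items() if k in('time','q','ee_pos','tcp_rot','wrist_force')})
T=wristT(o); im=camera('wrist')
K=camera_model('wrist')['K']
u=np.array([np.cos(np.radians(-20.2)),np.sin(np.radians(-20.2)),0]);a=np.array([.5343,.054,0])
for p in(a+[0,0,.126],a+.092*u+[0,0,.046],a+.102*u+[0,0,.046],a+.082*u+[0,0,.046]):
    q=proj(p,K,T);print(q.round(1)); cv2.circle(im,tuple(int(x) for x in q),2,(0,0,255),-1)
cv2.imwrite('pics/w1.png',im)
E
```

```text
{'time': 2.225, 'q': [1.972, 15.119, 21.851, 96.663, -0.0, 20.354], 'ee_pos': [0.621, 0.021, 0.202], 'tcp_rot': [179.976, 0.065, 161.619], 'wrist_force': [-0.466, -0.496, 0.595]}
[329.2  78.9]
[324.9 170.7]
[324.6 179.4]
[325.2 161.9]
```

View pics/w1.png

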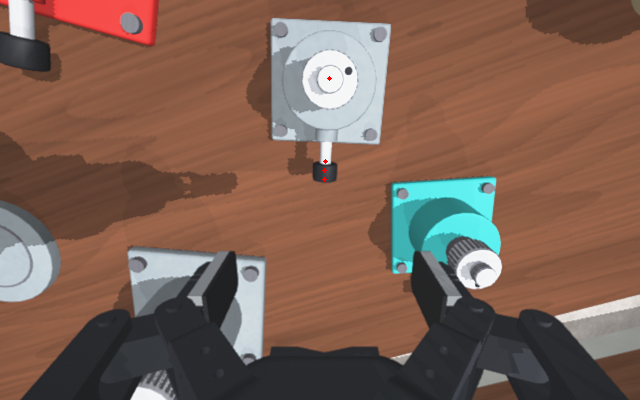

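The wrist view confirms the estimate: the projected knob points land on the black knob at (325,170), and the spindle tip is at (329,79). Next I descend and grip the knob.

Emit:
{"fn": "send_rows", "kwargs": {
  "targets": "0 0 40 1 0;0 0 80 1.8 0;0 0 120 1.8 0;0 0 150 1.8 0;0 0 176 1.8 0;0 0 176 1.8 0;0 0 176 1.8 255;0 0 176 1.8 255;0 0 176 1.8 255;0 0 176 1.8 255;0 0 176 1.8 255;0 0 176 1.8 255;0 0 176 1.8 255;0 0 176 1.8 255",
  "newtons": 60
}}

```text
time: 4.03
ee_pos: [0.6229, 0.0215, 0.0283]
tcp_rot: [179.9, 0.4, 160.0]
wrist_force: [-1.9, -1.2, 22.1]
opening: 0.0001
grasp_force: 11.3
```

```bash
python3 - <<'E'
from h import *
import cv2
o=bot.get_obs();print({k:np.round(v,3).tolist() for k,v in o.items() if k in('time','ee_pos','wrist_force','opening','grasp_force')})
a=camera('wrist');b=camera('side')[190:270,270:370]
cv2.imwrite('pics/w2.png',np.hstack([cv2.resize(a,(480,300)),cv2.resize(b,(320,256)).__class__(np.pad(cv2.resize(b,(320,256)),((0,44),(0,0),(0,0))).shape,np.uint8,np.pad(cv2.resize(b,(320,256)),((0,44),(0,0),(0,0))))]))
E
```

```text
{'time': 4.025, 'ee_pos': [0.623, 0.022, 0.028], 'wrist_force': [-1.921, -1.158, 22.113], 'grasp_force': 11.285, 'opening': 0.0}
```

View pics/w2.png

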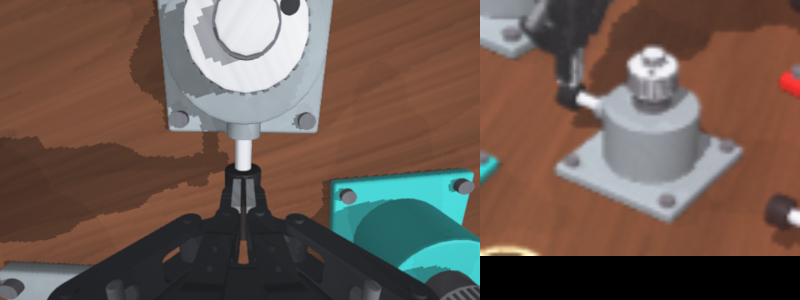

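The wrist view shows the fingers shut at about (243,190), with the knob's front end showing just at their tips. The side crop shows the fingers over the knob. I'll check this numerically.

```bash
python3 - <<'E'
from h import *
import cv2
o=bot.get_obs();T=wristT(o);K=camera_model('wrist')['K'];a=camera('wrist')
u=np.array([np.cos(np.radians(-20.2)),np.sin(np.radians(-20.2)),0]);c=np.array([.5343,.054,0])
im=a[150:400,200:450].copy();im=cv2.resize(im,None,fx=2.4,fy=2.4,interpolation=cv2.INTER_CUBIC)
for p,col in((c+.082*u+[0,0,.046],(0,0,255)),(c+.082*u+[0,0,.060],(0,255,0)),(c+.102*u+[0,0,.060],(255,0,0)),(o['ee_pos'],(0,255,255)),(c+[0,0,.126],(0,0,255)),(c+.058*u+[0,0,.046],(255,0,255))):
    q=proj(p,K,T);print(q.round(1)); cv2.circle(im,tuple(int(x) for x in (q-[200,150])*2.4),4,col,-1)
cv2.imwrite('pics/w3.png',im)
E
```

```text
[324.5 222.1]
[324.6 232.9]
[324.4 266.8]
[324.5 229. ]
[327.1  28.1]
[324.7 180.9]
```

View pics/w3.png

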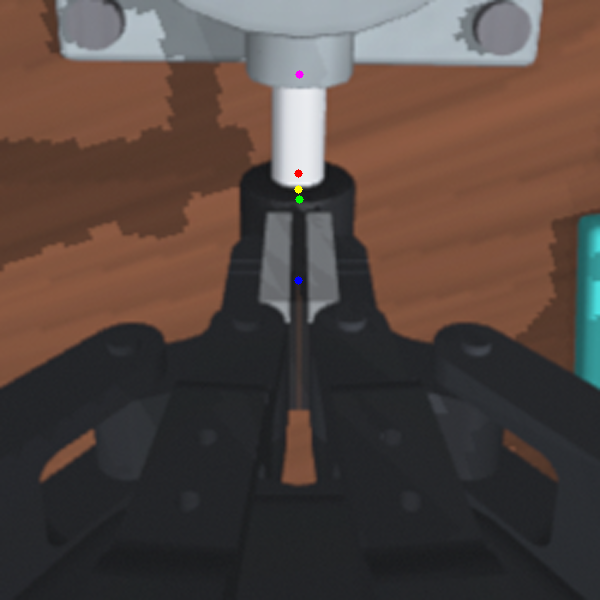

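Emit:
{"fn": "send_rows", "kwargs": {
  "targets": "0 0 0 0 0;0 0 0 0 0;0 0 0 0 0;0 0 0 0 0;0 0 0 0 0;0 0 0 0 0;0 0 0 0 0;0 0 0 0 0",
  "newtons": 20
}}

```text
time: 5.18
ee_pos: [0.6207, 0.0217, 0.0239]
tcp_rot: [-180.0, -0.0, 160.0]
wrist_force: [0.0, -0.0, -0.4]
opening: 0.0853
grasp_force: 0.0
```

Emit:
{"fn": "send_rows", "kwargs": {
  "targets": "0 0 0 0 140;0 0 0 0 140;0 0 0 0 140;0 0 0 0 140;0 0 0 0 150;0 0 0 0 160"
}}

```text
time: 5.92
ee_pos: [0.6207, 0.0217, 0.0239]
tcp_rot: [-180.0, 0.0, 160.0]
wrist_force: [-0.1, 0.0, 0.0]
opening: 0.0322
grasp_force: 0.0
```

Emit:
{"fn": "send_rows", "kwargs": {
  "targets": "0 0 0 0 165;0 0 0 0 170;0 0 0 0 175;0 0 0 0 180;0 0 0 0 180"
}}

```text
time: 6.55
ee_pos: [0.6207, 0.0217, 0.0239]
tcp_rot: [180.0, 0.0, 160.0]
wrist_force: [-0.4, 0.2, -0.1]
opening: 0.0255
grasp_force: 0.0
```

Emit:
{"fn": "send_rows", "kwargs": {
  "targets": "0 0 0 0 185;0 0 0 0 190;0 0 0 0 195;0 0 0 0 195"
}}

```text
time: 7.05
ee_pos: [0.6208, 0.0217, 0.024]
tcp_rot: [180.0, 0.0, 160.0]
wrist_force: [0.1, 1.0, 0.7]
opening: 0.0204
grasp_force: 2.4
```

Emit:
{"fn": "send_rows", "kwargs": {
  "targets": "0 0 0 0 100;0 0 0 0 100;0 0 0 0 100;0 0 6 0 100;0 0 12 0 100;0 0 12 0 100;0 0 12 0 150;0 0 12 0 165;0 0 12 0 170;0 0 12 0 170"
}}

```text
time: 8.3
ee_pos: [0.6208, 0.0217, 0.012]
tcp_rot: [180.0, 0.0, 160.0]
wrist_force: [0.1, -0.8, 0.0]
opening: 0.0283
grasp_force: 0.0
```

Emit:
{"fn": "send_rows", "kwargs": {
  "targets": "0 0 0 0 180;0 0 0 0 180;0 0 0 0 190;0 0 0 0 195;0 0 0 0 195"
}}

```text
time: 8.93
ee_pos: [0.6208, 0.0218, 0.0121]
tcp_rot: [180.0, 0.0, 160.0]
wrist_force: [-0.6, 1.5, 4.7]
opening: 0.0269
grasp_force: 20.0
```

Emit:
{"fn": "send_rows", "kwargs": {
  "targets": "0 0 0 0 150;0 0 0 0 150;0 0 4 0 150;0 0 4 0 150;0 0 4 0 180;0 0 4 0 200;0 0 4 0 255;0 0 4 0 255;0 0 4 0 255",
  "newtons": 50
}}

```text
time: 10.05
ee_pos: [0.6206, 0.0218, 0.0078]
tcp_rot: [180.0, -0.0, 160.0]
wrist_force: [-2.6, 1.5, -0.6]
opening: 0.0262
grasp_force: 49.1
```

Emit:
{"fn": "send_rows", "kwargs": {
  "targets": "-3 0 0 0 255;-6 0 0 0 255;-9 0 0 0 255;-12 0 0 0 255;-15 0 0 0 255;-18 0 0 0 255;-21 0 0 0 255;-24 0 0 0 255;-27 0 0 0 255;-30 0 0 0 255;-31.5 0 0 0 255;-31.5 0 0 0 255;-31.5 0 0 0 255"
}}

```text
time: 11.68
ee_pos: [0.6484, 0.0113, 0.0078]
tcp_rot: [-180.0, -0.2, 160.0]
wrist_force: [-9.8, 0.8, 5.0]
opening: 0.0262
grasp_force: 49.8
```

```bash
python3 - <<'E'
from h import *
import cv2
o=bot.get_obs();T=wristT(o);K=camera_model('wrist')['K'];a=camera('wrist')
u=np.array([np.cos(np.radians(-20.2)),np.sin(np.radians(-20.2)),0]);c=np.array([.5343,.054,0])
for s in(.058,.082,.112):
    q=proj(c+s*u+[0,0,.046],K,T); print(q.round(1)); cv2.circle(a,tuple(int(x) for x in q),2,(0,0,255),-1)
cv2.imwrite('pics/w4.png',a[80:330,200:450].repeat(2,0).repeat(2,1))
E
```

```text
[326.8 132.8]
[326.4 184.8]
[326.  242.6]
```

View pics/w4.png

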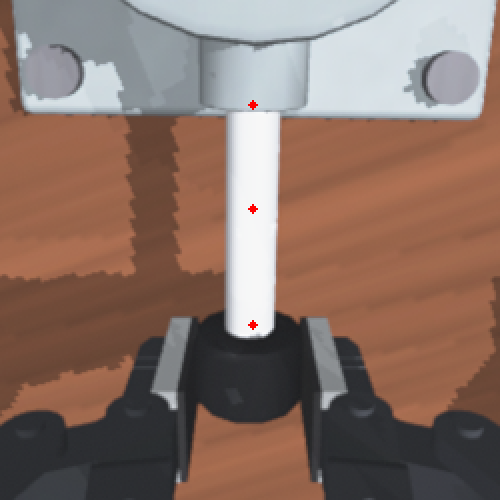

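The knob is out: its back face now sits at about the 112 mm mark (253,325), and the pull force is standing against the stop. Now I push it home.

Emit:
{"fn": "send_rows", "kwargs": {
  "targets": "3 0 0 0 255;6 0 0 0 255;9 0 0 0 255;12 0 0 0 255;15 0 0 0 255;18 0 0 0 255;21 0 0 0 255;24 0 0 0 255;27 0 0 0 255;30 0 0 0 255;33 0 0 0 255;34 0 0 0 255;34 0 0 0 255;34 0 0 0 255"
}}

```text
time: 13.48
ee_pos: [0.6204, 0.022, 0.0079]
tcp_rot: [180.0, 0.2, 160.0]
wrist_force: [10.9, -3.2, -8.0]
opening: 0.0253
grasp_force: 50.3
```

```bash
python3 - <<'E'
from h import *
import cv2
o=bot.get_obs();T=wristT(o);K=camera_model('wrist')['K'];a=camera('wrist')
u=np.array([np.cos(np.radians(-20.2)),np.sin(np.radians(-20.2)),0]);c=np.array([.5343,.054,0])
for s in(.058,.082):
    q=proj(c+s*u+[0,0,.046],K,T); print(q.round(1)); cv2.circle(a,tuple(int(x) for x in q),2,(0,0,255),-1)
cv2.imwrite('pics/w5.png',a[80:330,200:450].repeat(2,0).repeat(2,1))
E
```

```text
[325.6 197.6]
[325.4 243. ]
```

View pics/w5.png

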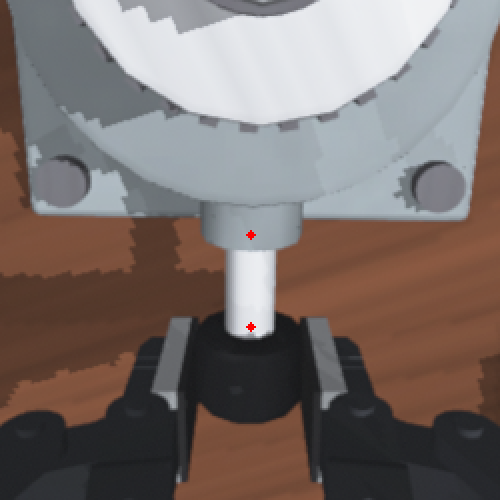

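The knob is back home: its back face is at the 82 mm mark (250,327), and it resists an 11 N push. I'll release it, rise, and move over the nut.

Emit:
{"fn": "send_rows", "kwargs": {
  "targets": "-2.5 0 0 0 200;-2.5 0 0 0 100;-2.5 0 0 0 0;-2.5 0 0 0 0;-2.5 0 0 0 0;-2.5 0 -50 0 0;-2.5 0 -100 0 0;-2.5 0 -150 -5 0;10 0 -192 -10 0;40 0 -192 -20 0;70 1 -192 -30 0;90 1 -192 -40 0;90 1 -192 -40 0;90 1 -192 -40 0"
}}

```text
time: 15.28
ee_pos: [0.5347, 0.0542, 0.2]
tcp_rot: [-180.0, 0.0, -160.2]
wrist_force: [0.5, -0.7, 0.6]
opening: 0.0855
grasp_force: 0.0
```

```bash
python3 - <<'E'
from h import *
import cv2
o=bot.get_obs();print(o['q'].round(1));T=wristT(o);K=camera_model('wrist')['K'];a=camera('wrist')
u=np.array([np.cos(np.radians(-20.2)),np.sin(np.radians(-20.2)),0]);c=np.array([.5343,.054,0])
for p in(c+[0,0,.126],c+.082*u+[0,0,.046],c+.102*u+[0,0,.046]):
    q=proj(p,K,T); print(q.round(1)); cv2.circle(a,tuple(int(x) for x in q),2,(0,0,255),-1)
cv2.imwrite('pics/w6.png',a)
E
```

```text
[  5.8   3.2   8.2  95.   -0.  -14. ]
[324.3 193. ]
[279.5 223.2]
[269.4 235. ]
```

View pics/w6.png

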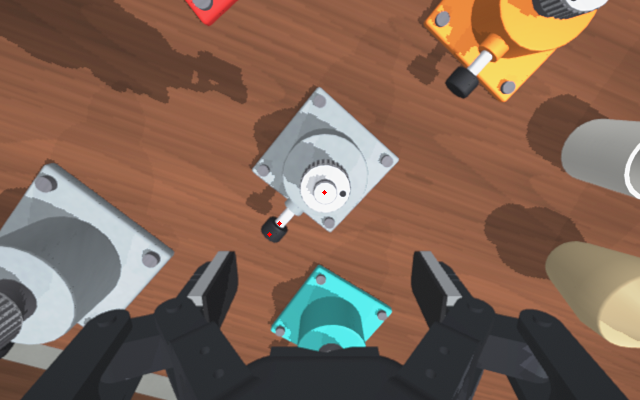

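The wrist view shows the spindle tip marker centred at (324,193), the knob home at (273,230), and the nut hole at (343,194). I'll descend and grip the nut.

Emit:
{"fn": "send_rows", "kwargs": {
  "targets": "0 0 40 0 0;0 0 80 0 0;0 0 110 0 0;0 0 129 0 0;0 0 129 0 0;0 0 129 0 80;0 0 129 0 100;0 0 129 0 120;0 0 129 0 255;0 0 129 0 255;0 0 129 0 255",
  "newtons": 40
}}

```text
time: 16.7
ee_pos: [0.5346, 0.0546, 0.072]
tcp_rot: [180.0, 0.1, -160.0]
wrist_force: [-1.4, 0.3, 4.7]
opening: 0.043
grasp_force: 39.8
```

Emit:
{"fn": "send_rows", "kwargs": {
  "targets": "0 0 0.1 10 255;0 0 0.3 20 255;0 0 0.4 30 255;0 0 0.6 40 255;0 0 0.7 50 255;0 0 0.8 60 255;0 0 1 70 255;0 0 1.1 80 255;0 0 1.2 90 255;0 0 1.4 100 255;0 0 1.5 106 255;0 0 1.5 106 255"
}}

```text
time: 18.2
ee_pos: [0.5346, 0.0546, 0.0706]
tcp_rot: [179.9, -0.0, 93.9]
wrist_force: [-1.0, 1.8, 5.7]
opening: 0.043
grasp_force: 39.9
```

```bash
python3 -c "
from h import *
o=bot.get_obs();print(o['torque'].round(3),o['q'].round(1),o['tcp_rot'].round(1))"
```

```text
[ 0.355  0.249 -0.072] [ 5.8  2.6 -6.8 80.6  0.  91.9] [179.9  -0.   93.9]
```

Emit:
{"fn": "send_rows", "kwargs": {
  "targets": "0 0 0 3 255;0 0 0 6 255;0 0 0.1 9 255;0 0 0.1 12 255;0 0 0.1 14 255;0 0 0.1 14 255"
}}

```text
time: 18.95
ee_pos: [0.5346, 0.0546, 0.0703]
tcp_rot: [179.9, -0.0, 80.0]
wrist_force: [-0.5, 1.8, 5.5]
opening: 0.0431
grasp_force: 39.9
```

```bash
python3 -c "
from h import *
o=bot.get_obs();print(o['torque'].round(3),o['q'].round(1),o['tcp_rot'].round(1))"
```

```text
[0.264 0.174 0.719] [  5.8   2.6  -6.8  80.6   0.  105.8] [179.9  -0.   80. ]
```

Emit:
{"fn": "send_rows", "kwargs": {
  "targets": "0 0 0 2 255;0 0 0 4 255;0 0 0 4 255"
}}

```text
time: 19.32
ee_pos: [0.5346, 0.0547, 0.0703]
tcp_rot: [179.9, -0.1, 76.0]
wrist_force: [-0.3, 1.7, 5.3]
opening: 0.0427
grasp_force: 40.1
```

```bash
python3 -c "
from h import *
o=bot.get_obs();print(o['torque'].round(3),o['tcp_rot'].round(1))"
```

```text
[0.398 0.149 0.331] [ 1.799e+02 -1.000e-01  7.600e+01]
```

Emit:
{"fn": "send_rows", "kwargs": {
  "targets": "0 0 -0.1 -8 255;0 0 -0.2 -18 255;0 0 -0.4 -28 255;0 0 -0.5 -38 255;0 0 -0.7 -48 255;0 0 -0.8 -58 255;0 0 -1 -68 255;0 0 -1.1 -78 255;0 0 -1.2 -86 255;0 0 -1.3 -91 255;0 0 -1.3 -91 255;0 0 -1.3 -91 255;0 0 -1.3 -91 255"
}}

```text
time: 20.95
ee_pos: [0.5346, 0.0546, 0.0716]
tcp_rot: [179.9, 0.1, 167.0]
wrist_force: [-0.7, 1.4, 5.4]
opening: 0.0429
grasp_force: 40.1
```

```bash
python3 - <<'E'
from h import *
import cv2
o=bot.get_obs();print(o['torque'].round(3),o['tcp_rot'].round(1),o['qd'].round(2)); T=wristT(o);K=camera_model('wrist')['K']
a=camera('wrist');t=camera('top')
u=np.array([np.cos(np.radians(-20.2)),np.sin(np.radians(-20.2)),0]);c=np.array([.5346,.0546,0])
for ang in(-20.2,49.8,69.8,89.8):
    r=np.radians(ang); q=proj(c+.016*np.array([np.cos(r),np.sin(r),0])+[0,0,.1133],K,T); print(ang,q.round(1))
    cv2.circle(a,tuple(int(x) for x in q),1,(0,0,255),-1)
cv2.imwrite('pics/w7.png',cv2.resize(a[100:350,180:480],None,fx=2.4,fy=2.4))
E
```

```text
[0.361 0.257 0.047] [1.799e+02 1.000e-01 1.670e+02] [ 0.05  0.04  0.    0.09  0.07 -0.11]
-20.2 [320.7 291.2]
49.8 [352.7 276.8]
69.8 [356.3 267.6]
89.8 [356.1 257.8]
```

View pics/w7.png

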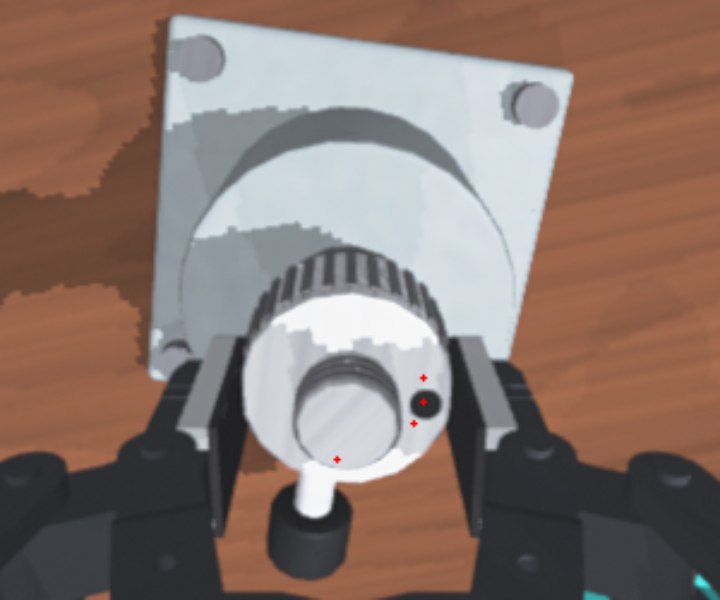

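The hole at (425,404) sits on the predicted 90-degree mark. The nut is still gripped at 40 N, and the knob is home. I'm handing the job in.

```bash
python3 -c "
from workcell import ticket
print(ticket.job_done())"
```

```text
the job is handed in; nothing more can be done
None
```

The job is handed in, with no verdict returned: the lock knob was pulled to its stop and pushed home, and the nut was bottomed, backed off a quarter turn and is still held at 40 N; I kept clear of the disc, vase, mug and carving tool.

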